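Sweep the counted tablets into the counting tray's trough

TASK

On the blue counting tray, sweep the four white tablets across the platform with your fingertips so that all of them drop into the trough, and keep the stray orange tablet out of it: it stays on the platform. Then push the trough's clear cover shut, fully down, so the count is safe. Only push: lift nothing, and leave the things around the tray where they are.

Things in the scene. Friction and masses are not known exactly. Their poses are not given: they have to be found in the camera images.
- tray: blue tablet counting tray, fixed, 150 mm (its x) by 250 mm (its y). Origin: centre of its underside; axes = world's at yaw 0. Flat platform from y = -75 to +125 mm, top 30 mm above the bench. A 4 mm rim, 9 mm above the platform, runs along both long sides (inner faces x = -71, +71 mm) and the +y end (inner face y = +121 mm); none at the trough (-y end, the robot's right)
- trough (a point): middle of the trough's floor, 6 mm above the bench. The trough is 144 mm long (tray x), inside from tray y = -75 to -122 mm, lower corners slanted, its near (-x) end a spout 18 mm high; on one side the platform drops straight into it, the outer wall is 30 mm high. A tablet pushed along the platform until its middle is past tray y = -75 mm tips in
- white_tablet_1: white round flat tablet with a score line, 25 mm across, 6 mm thick, about 12 g, lying loose on the platform. Origin: its middle (3 mm above the platform when flat)
- white_tablet_2: white round flat tablet with a score line, 25 mm across, 6 mm thick, about 12 g, lying loose on the platform. Origin: its middle (3 mm above the platform when flat)
- white_tablet_3: white round flat tablet with a score line, 25 mm across, 6 mm thick, about 12 g, lying loose on the platform. Origin: its middle (3 mm above the platform when flat)
- white_tablet_4: white round flat tablet with a score line, 25 mm across, 6 mm thick, about 12 g, lying loose on the platform. Origin: its middle (3 mm above the platform when flat)
- orange_tablet: the stray: an orange round flat tablet, 25 mm across, 6 mm thick, about 12 g, lying on the platform among the white ones. Origin: its middle. It may be nudged but must stay on the platform, clear of the shut cover
- cover (a joint): hinge of the clear, white-edged flap over the trough: 140 mm (tray x) by 53.5, 3 thick. Axis along tray x at tray y = -123.5 mm, 32 mm above the bench. 0 = shut, flat, free edge on the platform's edge, top face 33.5 mm above the bench (lip at that edge +3); 1.57 = upright; 2.0 = stop, leaning outward. Starts at 1.5 to 1.95. Stiff hinge: stays where left, under 1 N at its edge moves it
- cover_edge (a point): middle of the cover's free edge, 53.5 mm from the hinge axis; when the cover is upright it is about 85 mm above the bench
- tablet_bottle: white tablet bottle with a screw cap, 42 mm across, 74 high, standing to the left of the tray. Origin: centre of its underside. Bystander
- red_pen: red pen with a white cap, 135 x 10 mm, lying in front of the tray. Origin: centre of its underside. Bystander
- pot_stack: stack of clear dose pots, 46 mm across, 50 high, standing to the right. Origin: centre of its underside. Bystander
- tape_roll: beige roll of tape lying flat, 53 mm across, 18 high, near the front edge to the left. Origin: centre of its underside. Bystander
- tablet_cutter: teal tablet cutter with a clear lid, 100 x 47 x 21 mm, near the front edge to the right. Origin: centre of its underside. Bystander

How it is judged (in metres and radians):
On the way:
1. all four white tablets lie in the trough while its cover is still open, the orange one is on the platform (x of white_tablet_1 in the frame of tray between -0.075 and 0.075 m and y of white_tablet_1 in the frame of tray between -0.124 and -0.074 m and z of white_tablet_1 in the frame of tray between 0.004 and 0.027 m and x of white_tablet_2 in the frame of tray between -0.075 and 0.075 m and y of white_tablet_2 in the frame of tray between -0.124 and -0.074 m and z of white_tablet_2 in the frame of tray between 0.004 and 0.027 m and x of white_tablet_3 in the frame of tray between -0.075 and 0.075 m and y of white_tablet_3 in the frame of tray between -0.124 and -0.074 m and z of white_tablet_3 in the frame of tray between 0.004 and 0.027 m and x of white_tablet_4 in the frame of tray between -0.075 and 0.075 m and y of white_tablet_4 in the frame of tray between -0.124 and -0.074 m and z of white_tablet_4 in the frame of tray between 0.004 and 0.027 m and x of orange_tablet in the frame of tray between -0.075 and 0.075 m and y of orange_tablet in the frame of tray between -0.066 and 0.125 m and z of orange_tablet in the frame of tray between 0.028 and 0.045 m and value of joint cover above 0.9 rad), for 0.2 s.
At the end, for the whole second after the job is handed in: All four white tablets lie in the trough (their middles inside its walls and below the platform's top), the orange tablet rests on the platform, at least 9 mm (its middle) from the trough's edge, and the cover is shut to within 0.06 rad; the tablets are at rest (x of white_tablet_1 in the frame of tray between -0.075 and 0.075 m and y of white_tablet_1 in the frame of tray between -0.124 and -0.074 m and z of white_tablet_1 in the frame of tray between 0.004 and 0.027 m and x of white_tablet_2 in the frame of tray between -0.075 and 0.075 m and y of white_tablet_2 in the frame of tray between -0.124 and -0.074 m and z of white_tablet_2 in the frame of tray between 0.004 and 0.027 m and x of white_tablet_3 in the frame of tray between -0.075 and 0.075 m and y of white_tablet_3 in the frame of tray between -0.124 and -0.074 m and z of white_tablet_3 in the frame of tray between 0.004 and 0.027 m and x of white_tablet_4 in the frame of tray between -0.075 and 0.075 m and y of white_tablet_4 in the frame of tray between -0.124 and -0.074 m and z of white_tablet_4 in the frame of tray between 0.004 and 0.027 m and x of orange_tablet in the frame of tray between -0.075 and 0.075 m and y of orange_tablet in the frame of tray between -0.066 and 0.125 m and z of orange_tablet in the frame of tray between 0.028 and 0.045 m and value of joint cover below 0.06 rad and linear speed of each of white_tablet_1, white_tablet_2, white_tablet_3, white_tablet_4, orange_tablet below 0.02 m/s); the robot touches nothing.
It fails at once if the orange tablet falls into the trough or off the platform (z of orange_tablet in the frame of tray below 0.024 m).
It fails at once if a tablet is lifted more than about 14 mm off the platform (z of any of white_tablet_1, white_tablet_2, white_tablet_3, white_tablet_4, orange_tablet in the frame of tray above 0.047 m).
It fails at once if a thing beside the tray is moved by more than 25 mm (distance of any of tablet_bottle, red_pen, pot_stack, tape_roll, tablet_cutter from where it was at the start of the episode above 0.025 m).
It also fails if it takes over 64 s, if anything falls off the work surface, if the arm or the gripper's body presses on something with over 40 N, if the wrist force passes 120 N, or if a joint passes its speed limit or range.

ROBOT

A 6-joint arm with a two-finger parallel gripper is mounted at the origin on a cart in front of the work surface, level with it; the furniture and walls round the work are solid. World frame = base frame: x ahead of the robot, y to its left, z up, the work surface at z = 0. Lengths are in mm, angles in degrees, forces in N, time in s.
With the tool pointing down it reaches from about 275 to 750 mm from the base axis. Payload 10.2 kg.
Tool frame: the origin (TCP) lies midway between the tips of the shut fingers; the grasp point (between the pads) lies 19 mm behind it; x points along the fingers, z is the direction in which the jaws open and shut, and the axes are right-handed (so a half turn about x gives the same grasp; the last joint's range is limited). The gripper opens to 88 mm and grips with 3 to 60 N. Pads are 18 mm wide; open, the fingers measure 123 mm over their backs; the gripper's body (75 mm by 187 mm) begins 45 mm behind the grasp point.
Start: joints at [-88.258, 17.928, 85.812, -0, 76.261, -12.8], TCP at [131.806, -508.191, 238.72] pointing down, gripper open.
Joint ranges: [-168.41, 168.41], [-55.51, 124.54], [10.69, 146.95], [-70.63, 250.63], [1, 178], [-165.06, 165.06]. Speed limits (degrees/s): [136.94, 136.94, 172.46, 180, 180, 180].

INTERFACE

Orientations are given as [roll, pitch, yaw] about the fixed x, y, z axes, in that order (R = Rz(yaw) Ry(pitch) Rx(roll)).
In Python, from cell import ctrl, cams, status gives the robot as it stands. Calls block until the motion is done:
- ctrl.move_to(position, orientation): joint-space move of the TCP to a pose.
- ctrl.move_l(position, frame=None, velocity=150, guard=None): straight line of the TCP; frame=None keeps the orientation; velocity is the mean speed in mm/s. With guard (N) it stops when the force on the tool has changed by that much, and returns True; else False.
- ctrl.set_joints(angles): joint-space move.
- ctrl.grip(opening): opening from 0.0 (shut) to 1.0 (fully open); the grip force is fixed at half the most; returns when the fingers have stopped.
- ctrl.wait(seconds).
- ctrl.inverse_kinematics(position, orientation): joint angles nearest the present ones, or None.
- cams.camera(name): name is "scene" or "top" or "wrist"; returns the picture (480x640x3 uint8, red, green, blue); there is no depth.
- cams.calibration(name): a dict with "fx", "fy", "cx", "cy" (pixels), "eye" and "attitude" of the camera in the world. Camera axes: x right, y down, z forward; pixel columns grow to the right and rows downward; lengths in mm; the calibration is good to about 2 mm. A picture is of the moment at which its call begins: read the wrist's pose just before it. calibration takes no time and is no camera call; for the wrist camera it gives the pose at the moment of the call.
A pose or a line that the arm cannot do raises ctrl.MotionError and nothing moves.
- ctrl.finish_job(): hands the job in, once; it reports no verdict.
Readings, each from a call of its own:
- status.current_time(): time.
- status.current_joint_positions(): joint angles.
- status.current_joint_velocities(): joint speeds.
- status.current_effort(): joint torques, N m.
- status.current_tcp_pos(): TCP position.
- status.current_eef_rot(): TCP orientation.
- status.current_contact_force(): force on the tool from outside, world axes, zero at the start.
- status.current_wrist_torque(): the same for the moment, N m.
- status.current_gripper_width(): opening from 0.0 (shut) to 1.0 (fully open).
Only numpy, scipy, OpenCV 4.12 (cv2) and the standard library are available. Lean on these libraries where they do the work, as an engineer would, in place of code of your own. Each camera call takes 0.05 s, during which the arm holds its last target.

## Working session

There is one attempt and no reset: what is moved stays moved. The work goes in short steps, each a Python script; the robot and the scene stay as the last script left them, time stands still between calls to the robot, and variables do not carry over. Pictures are saved under pics/ and viewed, and the job is handed in when it is done.

```bash
mkdir -p pics; ls; python3 - <<'E'
from cell import ctrl, cams, status
import cv2
for n in ("top","scene","wrist"):
    im=cams.camera(n); cv2.imwrite(f"pics/{n}0.png",im[:,:,::-1]); print(n,cams.calibration(n))
print(status.current_time(),status.current_eef_rot())
E
```

```text
pics
top {'fx': 560.0694336611973, 'fy': 560.0694336611973, 'cx': 327.8528093971585, 'cy': 241.84504959487103, 'eye': array([366.03023331, -62.65781691, 994.64298722]), 'attitude': array([-171.63223318,   -0.43356866,  -89.82644   ])}
scene {'fx': 609.7195403757548, 'fy': 609.7195403757548, 'cx': 333.6025191467821, 'cy': 251.8606060162066, 'eye': array([ -80.41544435, -601.95376297,  999.80711063]), 'attitude': array([-1.38618785e+02,  9.61017655e-02, -4.78319327e+01])}
wrist {'fx': 336.49515217399613, 'fy': 336.49515217399613, 'cx': 318.8483783760092, 'cy': 237.08790914666227, 'eye': array([ 212.33531149, -486.15770061,  384.99172456]), 'attitude': array([ 1.61338400e+02,  3.03203923e-02, -7.55143291e+01])}
0.15 [167.17269234  89.94557264  91.71020587]
```

View pics/top0.png

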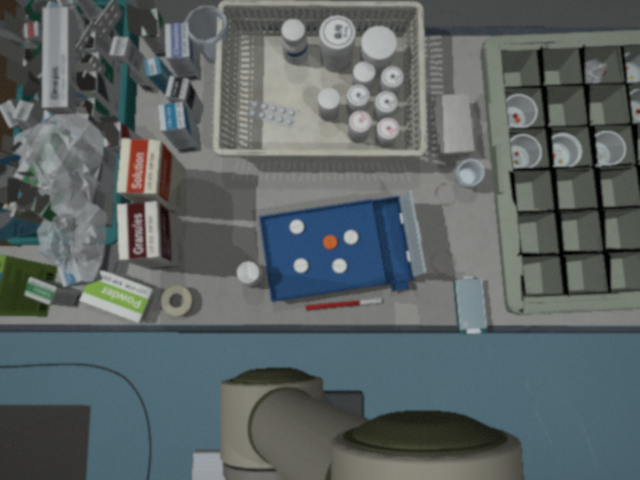

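View pics/scene0.png

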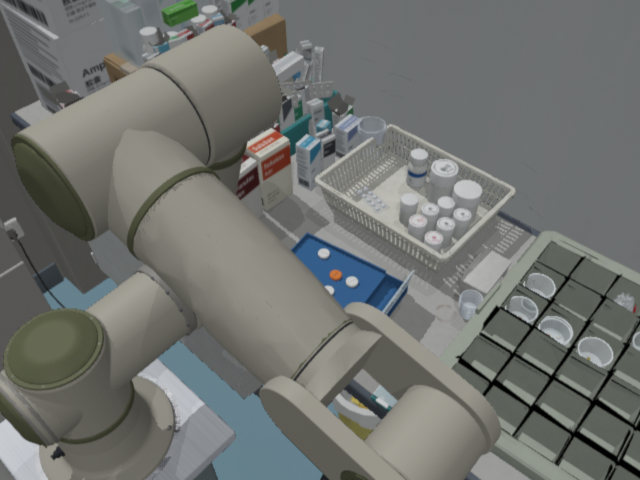

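The top view shows the tray centred near (337,248), trough on the right. White tablets are at (297,227), (351,237), (301,266) and (339,266), with orange at (330,242). I'll measure them next.

```bash
cat > h.py <<'E'
from cell import ctrl, cams, status
import cv2, numpy as np
from scipy.spatial.transform import Rotation as R
def ray(cal,u,v,z):
    d=R.from_euler('xyz',cal['attitude'],degrees=True).apply([(u-cal['cx'])/cal['fx'],(v-cal['cy'])/cal['fy'],1.])
    e=cal['eye']; return e+d*(z-e[2])/d[2]
def proj(cal,p):
    q=R.from_euler('xyz',cal['attitude'],degrees=True).inv().apply(np.asarray(p)-cal['eye'])
    return np.array([cal['cx']+cal['fx']*q[0]/q[2],cal['cy']+cal['fy']*q[1]/q[2]])
def snap(n,f):
    c=cams.calibration(n); im=cams.camera(n)[:,:,::-1].copy(); cv2.imwrite('pics/'+f,im); return c,im
def blobs(m,a0,a1):
    n,l,s,c=cv2.connectedComponentsWithStats(m.astype(np.uint8)); return [(c[i],s[i,4],s[i,:4]) for i in range(1,n) if a0<=s[i,4]<=a1]
E
python3 - <<'E'
from h import *
im=cv2.imread('pics/top0.png');c=cams.calibration('top')
h=cv2.cvtColor(im,cv2.COLOR_BGR2HSV)
roi=np.zeros(im.shape[:2],bool); roi[185:310,250:430]=1
blue=(h[...,0]>100)&(h[...,0]<125)&(h[...,1]>130)&roi
org=(h[...,0]<20)&(h[...,1]>130)&roi; org[295:]=0
wh=(h[...,1]<70)&(h[...,2]>140)&roi
for nm,m in(('o',org),('w',wh)):
    for ct,a,b in blobs(m,40,400): print(nm,ct.round(1),a,b,ray(c,*ct,35).round(1))
cn=max(cv2.findContours(blue.astype(np.uint8),cv2.RETR_EXTERNAL,cv2.CHAIN_APPROX_NONE)[0],key=cv2.contourArea)
hu=cv2.convexHull(cn); ap=cv2.approxPolyDP(hu,4,True)[:,0]; print(ap.tolist())
for p in ap: print(p,ray(c,*p,39).round(1),ray(c,*p,30).round(1),ray(c,*p,0).round(1))
cv2.imwrite('pics/z.png',cv2.resize(im[180:320,230:500],None,fx=2.9,fy=2.9,interpolation=cv2.INTER_CUBIC))
E
```

```text
o [329.7 241.8] 140 [323 236  14  13] [507.3 -72.7  35. ]
w [416.4 227.8] 198 [409 190  17  82] [ 532.5 -223.6   35. ]
w [296.  226.2] 163 [289 219  15  15] [534.5 -14.1  35. ]
w [350.3 236.5] 161 [344 230  14  14] [ 516.7 -108.5   35. ]
w [300.3 265.1] 166 [294 258  14  15] [466.6 -22.2  35. ]
w [338.7 265.4] 164 [332 259  15  14] [466.3 -88.3  35. ]
w [253.2 271.8] 138 [250 262   9  21] [454.7  58.5  35. ]
w [369.7 300.9] 60 [361 299  20   5] [ 405.7 -141.2   35. ]
[[397, 198], [413, 278], [407, 287], [272, 299], [261, 217]]
[397 198] [ 584.5 -190.    39. ] [ 586.6 -191.2   30. ] [ 593.4 -195.2    0. ]
[413 278] [ 444.7 -215.3   39. ] [ 445.5 -216.7   30. ] [ 447.9 -221.5    0. ]
[407 287] [ 429.3 -204.8   39. ] [ 429.9 -206.1   30. ] [ 431.9 -210.6    0. ]
[272 299] [408.1  25.1  39. ] [408.5  25.9  30. ] [409.9  28.7   0. ]
[261 217] [549.7  46.6  39. ] [551.4  47.7  30. ] [557.2  51.1   0. ]
```

View pics/z.png

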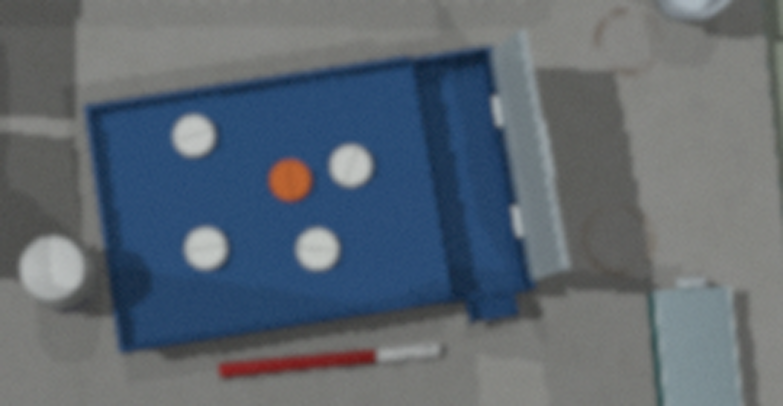

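View pics/wrist0.png

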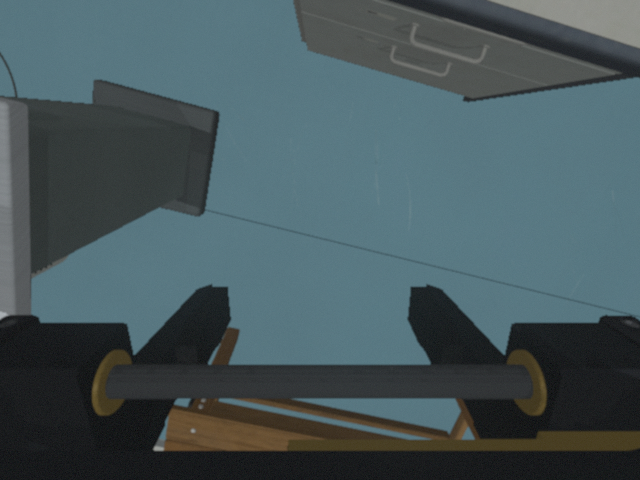

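```bash
cat >> h.py <<'E'
def ori(deg,s=1):  # tool down, jaw axis at world yaw deg
    a=np.deg2rad(deg); x=np.array([0,0,-1.]); z=s*np.array([np.cos(a),np.sin(a),0]); y=np.cross(z,x)
    return R.from_matrix(np.c_[x,y,z]).as_euler('xyz',degrees=True)
E
python3 -W ignore - <<'E'
from h import *
c=cams.calibration('top')
for z in (60,100): print(ray(c,320,158,z).round(0), ray(c,425,158,z).round(0))
print(R.from_euler('xyz',status.current_eef_rot(),degrees=True).as_matrix().round(2))
for s in (1,-1):
  for p in ([480,-80,260],[540,0,31.5],[510,-240,60],[500,-90,31.5]):
    for yaw in (8.7,-30,45):
      q=ctrl.inverse_kinematics(p,ori(yaw,s)); print(s,p,yaw,None if q is None else np.round(q,0))
E
```

```text
[650. -55.  60.] [ 651. -237.   60.]
[637. -56. 100.] [ 638. -229.  100.]
[[-0.    0.97  0.25]
 [ 0.    0.25 -0.97]
 [-1.    0.   -0.  ]]
1 [480, -80, 260] 8.7 [-23.  12.  90.   0.  78. -32.]
1 [480, -80, 260] -30 [-23.  12.  90.   0.  78.   7.]
1 [480, -80, 260] 45 [-23.  12.  90.   0.  78. -68.]
1 [540, 0, 31.5] 8.7 [-12.  34.  96.  -0.  50. -21.]
1 [540, 0, 31.5] -30 [-12.  34.  96.  -0.  50.  18.]
1 [540, 0, 31.5] 45 [-12.  34.  96.  -0.  50. -57.]
1 [510, -240, 60] 8.7 [-37.  34.  90.   0.  56. -46.]
1 [510, -240, 60] -30 [-37.  34.  90.   0.  56.  -7.]
1 [510, -240, 60] 45 [-37.  34.  90.   0.  56. -82.]
1 [500, -90, 31.5] 8.7 [-23.  31. 101.   0.  48. -32.]
1 [500, -90, 31.5] -30 [-23.  31. 101.  -0.  48.   7.]
1 [500, -90, 31.5] 45 [-23.  31. 101.   0.  48. -68.]
-1 [480, -80, 260] 8.7 [-23.  12.  90.   0.  78. 148.]
-1 [480, -80, 260] -30 None
-1 [480, -80, 260] 45 [-23.  12.  90.   0.  78. 112.]
-1 [540, 0, 31.5] 8.7 [-12.  34.  96.  -0.  50. 159.]
-1 [540, 0, 31.5] -30 [ -12.   34.   96.   -0.   50. -162.]
-1 [540, 0, 31.5] 45 [-12.  34.  96.  -0.  50. 123.]
-1 [510, -240, 60] 8.7 [-37.  34.  90.   0.  56. 134.]
-1 [510, -240, 60] -30 None
-1 [510, -240, 60] 45 [-37.  34.  90.   0.  56.  98.]
-1 [500, -90, 31.5] 8.7 [-23.  31. 101.  -0.  48. 148.]
-1 [500, -90, 31.5] -30 None
-1 [500, -90, 31.5] 45 [-23.  31. 101.   0.  48. 112.]
```

```bash
python3 -W ignore - <<'E'
from h import *
t=status.current_time()
ctrl.move_to([490,-20,260],ori(8.7)); print(status.current_time()-t)
ctrl.grip(0.0); print(status.current_time()-t)
c,im=snap('wrist','w1.png'); print(c, status.current_gripper_width())
np.save('w1cal.npy',c,allow_pickle=True)
E
```

```text
2.1667
3.4667
{'fx': 336.49515217399613, 'fy': 336.49515217399613, 'cx': 318.8483783760092, 'cy': 237.08790914666227, 'eye': array([476.94538175,  63.6491429 , 406.65772505]), 'attitude': array([ 1.61296268e+02, -1.21715371e-02,  8.64420179e+00])} 0.005211605984905746
```

View pics/w1.png

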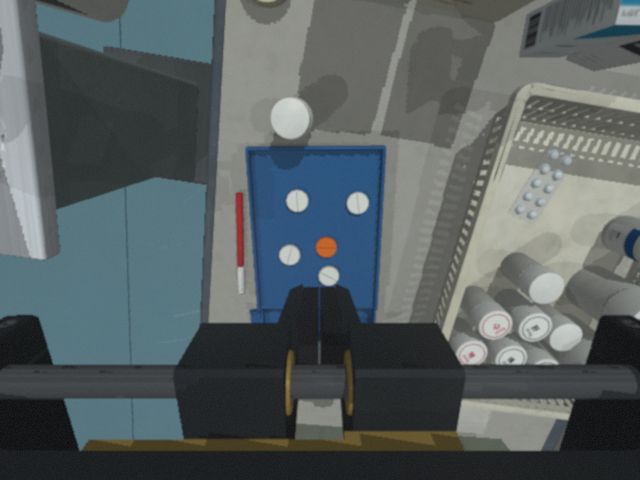

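The wrist view shows orange at (326,247), whites at (297,201), (357,203), (289,254) and (329,275), and the far rim at row 148. I'll compare these with the top camera.

```bash
python3 -W ignore - <<'E'
from h import *
im=cv2.imread('pics/w1.png');c=np.load('w1cal.npy',allow_pickle=True).item()
h=cv2.cvtColor(im,cv2.COLOR_BGR2HSV)
roi=np.zeros(im.shape[:2],bool); roi[140:320,240:392]=1
blue=(h[...,0]>100)&(h[...,0]<125)&(h[...,1]>130)&roi
org=(h[...,0]<20)&(h[...,1]>130)&roi; org[:,:262]=0
wh=(h[...,1]<70)&(h[...,2]>140)&roi
P=[]
for nm,m in(('o',org),('w',wh)):
    for ct,a,b in blobs(m,150,700): print(nm,ct.round(1),a,ray(c,*ct,35.5).round(1))
# outer edges of rim (z=39)
cols=lambda r:np.where(blue[r])[0]
L=[];Rr=[]
for r in range(165,285,6):
    k=cols(r); L.append(ray(c,k[0]-.5,r,39)[:2]); Rr.append(ray(c,k[-1]+.5,r,39)[:2])
T=[ray(c,u,np.where(blue[:,u])[0][0]-.5,39)[:2] for u in range(255,380,6)]
for n,p in(('L',L),('R',Rr),('T',T)):
    v=cv2.fitLine(np.float32(p),cv2.DIST_HUBER,0,.01,.01).ravel(); print(n,np.rad2deg(np.arctan2(v[1],v[0])).round(2),v.round(3))
np.save('lines.npy',[np.array(cv2.fitLine(np.float32(p),cv2.DIST_HUBER,0,.01,.01)).ravel() for p in (L,Rr,T)])
# centre from lines
l=np.load('lines.npy'); yaw=np.deg2rad(8.7); ex=np.array([np.cos(yaw),np.sin(yaw)]); ey=np.array([-ex[1],ex[0]])
print('x proj L,R',l[0][2:]@ex,l[1][2:]@ex,'y proj T',l[2][2:]@ey)
E
```

```text
o [325.8 246.7] 315 [505.7 -71.2  35.5]
w [296.8 200.4] 388 [464.9 -21.3  35.5]
w [357.5 202.5] 387 [532.8 -13.5  35.5]
w [289.2 254.6] 335 [464.4 -87.6  35.5]
w [328.4 275.7] 310 [ 514.8 -107.7   35.5]
w [244.7 304.9] 208 [ 417.7 -162.9   35.5]
L -81.02 [ 1.56000e-01 -9.88000e-01  4.19438e+02 -6.68180e+01]
R -80.87 [ 1.59000e-01 -9.87000e-01  5.65627e+02 -4.97920e+01]
T 8.64 [9.89000e-01 1.50000e-01 4.77767e+02 4.01400e+01]
x proj L,R 404.5053628801736 551.5873079451211 y proj T -32.588881860300745
```

```bash
cat >> h.py <<'E'
YAW=8.75; C=np.array([497.,-84.7]); _a=np.deg2rad(YAW); M=np.array([[np.cos(_a),-np.sin(_a)],[np.sin(_a),np.cos(_a)]])
W=lambda p:C+M@np.asarray(p,float)
T=lambda p:M.T@(np.asarray(p,float)[:2]-C)
def push(p,q,gap=5,shift=0.,zup=75,v=70,back=10):
    """push tablet at tray p to tray q; pusher wide face perpendicular to travel; shift = tangential offset of pusher"""
    p=np.array(p,float);q=np.array(q,float);d=(q-p)/np.linalg.norm(q-p); t=np.array([-d[1],d[0]])
    yaw=YAW+np.rad2deg(np.arctan2(d[0],-d[1])); o=ori(yaw)
    a=p-d*(21.5+gap)+t*shift; b=q-d*21.5+t*shift
    f=lambda s,z:[*W(s),z]
    ctrl.move_to(f(a,zup),o)
    if ctrl.move_l(f(a,31.7),velocity=80,guard=8): print('touch on descent',status.current_tcp_pos()); 
    g=ctrl.move_l(f(b,31.7),velocity=v,guard=15)
    print('push stopped' if g else 'push ok',T(status.current_tcp_pos()).round(1),np.round(status.current_contact_force(),1),'t',status.current_time())
    ctrl.move_l(f(b-d*back,31.7),velocity=100); ctrl.move_l(f(b-d*back,zup),velocity=150)
def look(f):
    c,im=snap('top',f); h=cv2.cvtColor(im,cv2.COLOR_BGR2HSV)
    roi=np.zeros(im.shape[:2],bool); roi[185:310,250:430]=1
    org=(h[...,0]<20)&(h[...,1]>130)&roi; org[295:]=0
    wh=(h[...,1]<70)&(h[...,2]>140)&roi
    for nm,m in(('o',org),('w',wh)):
        for ct,a,b in blobs(m,60,260): print(nm,ct.round(0),a,T(ray(c,*ct,35.5)).round(1))
    cv2.imwrite('pics/z'+f,cv2.resize(im[180:320,230:500],None,fx=2.9,fy=2.9,interpolation=cv2.INTER_CUBIC))
E
python3 -W ignore - <<'E'
from h import *
for n,p in dict(w1=(533.7,-13.8),w2=(515.8,-108.1),w3=(465.8,-21.8),w4=(465.4,-88),o=(506.5,-72)).items(): print(n,T(p).round(1))
w4=T((465.4,-88))
push(w4,(-54,-84))
look('a.png')
E
```

```text
w1 [47.1 64.5]
w2 [ 15. -26.]
w3 [-21.3  66.9]
w4 [-31.7   1.5]
o [11.3 11.1]
push ok [-48.5 -62.9] [-0.2  0.3  0. ] t 6.625
o [328. 240.] 72 [14.9 13.5]
w [412. 201.] 70 [  61.4 -142.3]
w [296. 226.] 141 [48.  64.1]
w [393. 245.] 175 [-10.5 -97.2]
w [300. 265.] 165 [-20.5  66.5]
w [253. 272.] 142 [-20.5 148. ]
```

View pics/za.png

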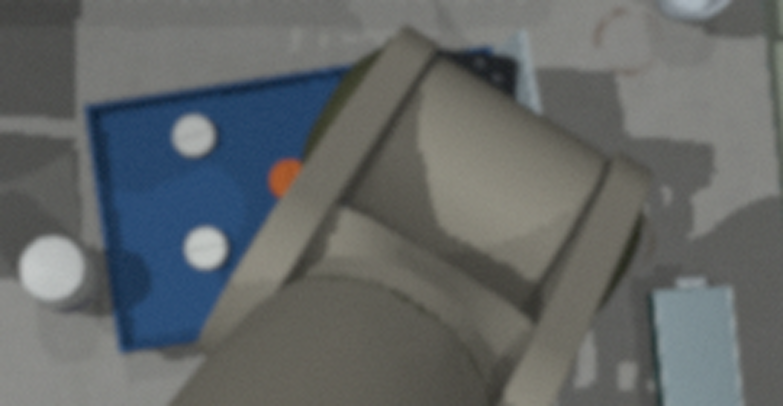

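```bash
cat >> h.py <<'E'
def wlook(f,pos=(490,45,240)):
    ctrl.move_to(list(pos),ori(YAW)); c,im=snap('wrist',f); h=cv2.cvtColor(im,cv2.COLOR_BGR2HSV)
    org=(h[...,0]<20)&(h[...,1]>130); wh=(h[...,1]<70)&(h[...,2]>135)
    for nm,m in(('o',org),('w',wh)):
        for ct,a,b in blobs(m,120,900):
            p=T(ray(c,*ct,35.5))
            if abs(p[0])<75 and -125<p[1]<125: print(nm,ct.round(0),a,p.round(1),'trough-z:',T(ray(c,*ct,12)).round(0))
E
python3 -W ignore - <<'E'
from h import *
push((15,-26),(-2.6,-39.2),shift=4)
wlook('w2.png'); print(status.current_time())
E
```

```text
touch on descent [536.16983621 -91.86013614  30.43885076]
push ok [ 16.8 -29.8] [-0.2  0.2 -0.2] t 9.275
w [289. 260.] 377 [-22.2  67.7] trough-z: [-25.  58.]
w [349. 263.] 370 [46.2 64.9] trough-z: [48. 55.]
10.9167
```

View pics/w2.png

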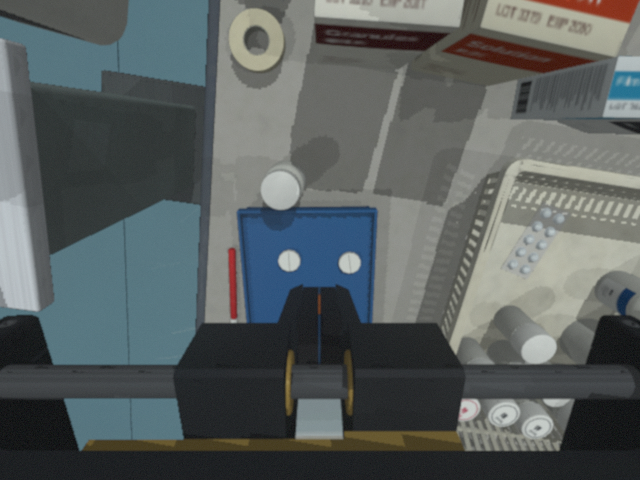

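```bash
sed -i 's/f(a,31.7),velocity=80/f(a,32.3),velocity=40/; s/31\.7/32.3/g' h.py; python3 -W ignore - <<'E'
from h import *
wlook('w3.png',(497,-105,260)); print(status.current_time())
E
```

```text
o [332. 175.] 383 [10.7 11.8] trough-z: [12.  8.]
w [301. 121.] 486 [-22.   67.7] trough-z: [-23.  68.]
w [367. 123.] 484 [46.3 65.1] trough-z: [49. 65.]
w [319. 221.] 379 [ -3.1 -41.1] trough-z: [ -3. -48.]
11.625
```

View pics/w3.png

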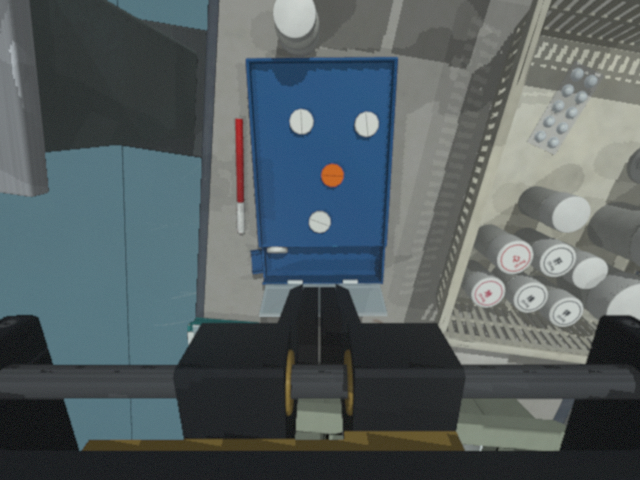

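```bash
python3 -W ignore - <<'E'
from h import *
push((-3.1,-41.1),(6,-84),gap=4)
wlook('w4.png',(497,-105,260)); print(status.current_time())
E
```

```text
push ok [  1.4 -62.7] [0.1 0.2 0.4] t 14.4417
o [333. 175.] 388 [10.8 11.8] trough-z: [12.  8.]
w [302. 120.] 490 [-22.   67.7] trough-z: [-23.  68.]
w [368. 123.] 488 [46.3 65. ] trough-z: [49. 65.]
15.95
```

View pics/w4.png

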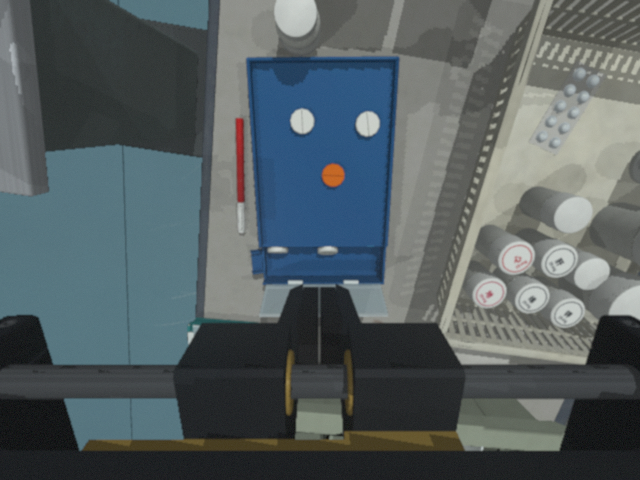

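Two tablets are in the trough, at (277,250) and (328,250), and orange is still at (333,175). Next are the other two.

```bash
python3 -W ignore - <<'E'
from h import *
push((-22,67.5),(-26,-84),shift=0)
push((46.6,65),(44,-84))
wlook('w5.png',(497,-105,260)); print(status.current_time())
E
```

```text
push ok [-25.4 -62.3] [ 0.4 -0.2  0.5] t 20.425
push ok [ 44.4 -62.3] [-0.3  0.7  1. ] t 25.3583
o [332. 175.] 387 [10.7 11.9] trough-z: [12.  9.]
26.8917
```

View pics/w5.png

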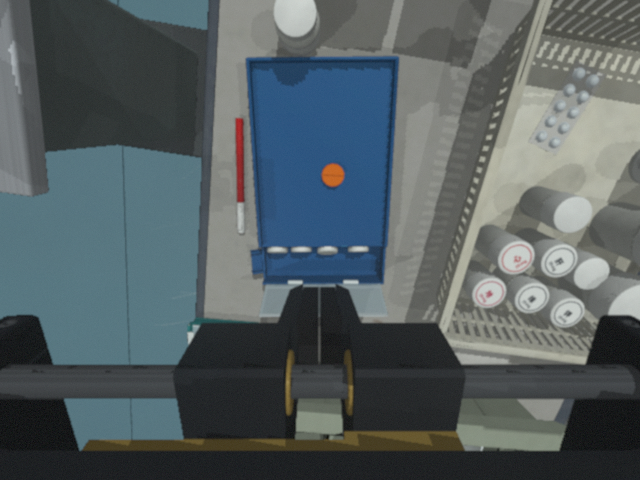

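All four whites are in the trough at row ~250, apparently leaning against the platform wall. Orange is still on the platform at (332,175). I'll look closer from the trough side before closing the cover.

```bash
python3 -W ignore - <<'E'
from h import *
ctrl.move_to([*W((0,-50)),200],ori(YAW,-1)); c,im=snap('wrist','w6.png'); np.save('w6cal.npy',c,allow_pickle=True); print(status.current_time(),c['eye'],T(c['eye']))
E
```

```text
29.5583 [ 516.97392174 -215.75935931  346.62309105] [  -0.19573807 -132.57252694]
```

View pics/w6.png

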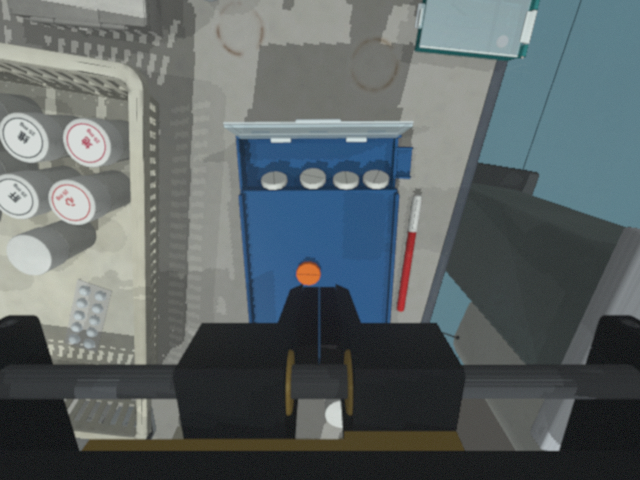

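```bash
python3 -W ignore - <<'E'
from h import *
P=lambda y,z:[*W((0,y)),z]
ctrl.move_l(P(-172,200),velocity=200)
ctrl.move_l(P(-172,72),velocity=150,guard=8)
r=43.
for i,th in enumerate([90,75,60,45,30,18,8]):
    a=np.deg2rad(th); y=-123.5+r*np.cos(a)-1.5*np.sin(a)-9; z=32+r*np.sin(a)+1.5*np.cos(a)
    g=ctrl.move_l(P(y,z),velocity=60,guard=20)
    print(th,g,np.round(status.current_tcp_pos(),1),np.round(status.current_contact_force(),1))
    if g: break
else:
    g=ctrl.move_l(P(-123.5+r-9,32.0),velocity=15,guard=12)
    print(g,np.round(status.current_tcp_pos(),1),np.round(status.current_contact_force(),1))
print(status.current_time())
E
```

```text
90 False [ 517.5 -217.2   75. ] [ 0.3  0.4 -0.6]
75 False [ 515.7 -205.7   73.9] [-0.6  0.6 -0.2]
60 False [ 513.9 -195.3   69.8] [ 0.1 -0.5 -0.2]
45 False [ 512.5 -186.3   63.2] [ 0.2 -0.7 -0. ]
30 False [ 511.4 -179.3   54.4] [ 0.1 -0.   0.7]
18 False [ 510.8 -175.4   46.3] [0.1 0.9 0.6]
8 False [ 510.5 -173.6   39.1] [ 0.2 -0.  -0.2]
True [ 510.8 -173.4   33.9] [-2.2  0.4  6.8]
34.45
```

```bash
python3 -W ignore - <<'E'
from h import *
P=lambda y,z:[*W((0,y)),z]
g=ctrl.move_l(P(-89.5,32.5),velocity=10,guard=20); print(g,np.round(status.current_tcp_pos(),1),np.round(status.current_contact_force(),1))
ctrl.wait(.2); print(np.round(status.current_tcp_pos(),1),np.round(status.current_contact_force(),1))
ctrl.move_l(P(-89.5,90),velocity=80)
ctrl.move_l(P(-50,200),velocity=200); c,im=snap('wrist','w7.png'); print(status.current_time())
for th in (0,.06,.15):
  for x in(-70,70): print(th,proj(c,[*W((x,-123.5+53.5*np.cos(th))),32+53.5*np.sin(th)+1.5]).round(1))
E
```

```text
False [ 510.9 -173.4   33.8] [-4.9  2.  13.9]
[ 510.9 -173.4   33.8] [-4.2  2.3 15. ]
36.55
0 [392.6 193.5]
0 [243.3 193.7]
0.06 [393.4 194.1]
0.06 [242.6 194.3]
0.15 [394.5 194.6]
0.15 [241.4 194.8]
```

View pics/w7.png

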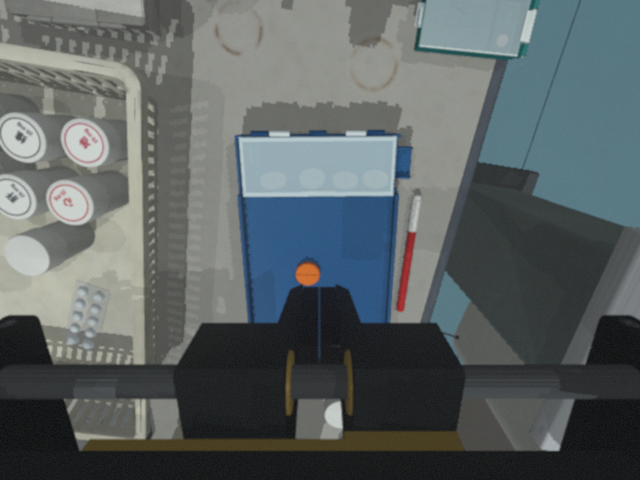

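```bash
python3 -W ignore - <<'E'
from h import *
P=lambda y,z:[*W((0,y)),z]
ctrl.move_l(P(-90,60),velocity=150)
ctrl.move_l(P(-90,37),velocity=40)
g=ctrl.move_l(P(-90,32.5),velocity=8,guard=2.5); print(g,np.round(status.current_tcp_pos(),2),np.round(status.current_contact_force(),1))
ctrl.move_l(P(-90,200),velocity=150)
ctrl.set_joints([-88.258, 17.928, 85.812, 0, 76.261, 0])
c,im=snap('top','b.png'); look('c.png'); snap('scene','s.png'); print(status.current_time())
E
```

```text
True [ 510.75 -173.67   33.91] [0.3 0.5 4.6]
o [330. 242.] 139 [11.9 10.3]
w [253. 272.] 137 [-20.  147.8]
42.3333
```

View pics/zc.png

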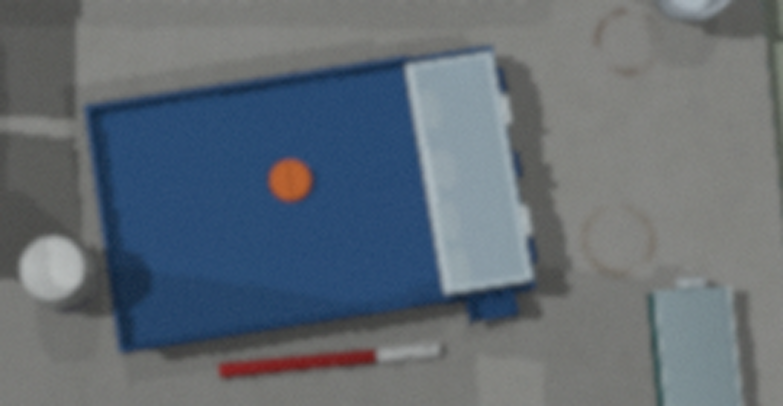

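View pics/s.png

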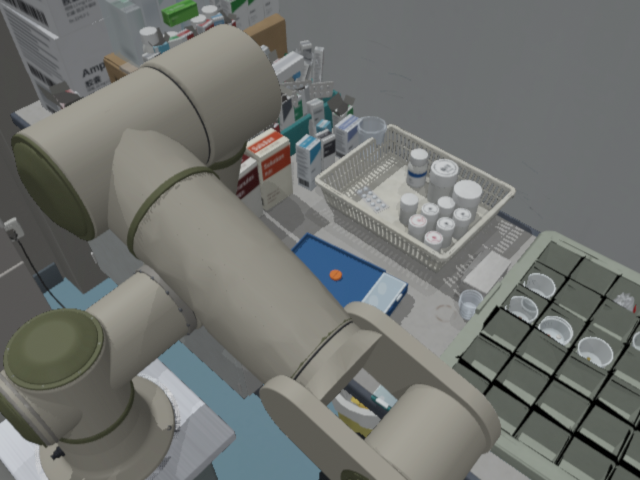

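The cover is flat and shut, and touching it again lightly gave a height of 33.9 mm, so it hasn't sprung back. Orange hasn't moved, the bystanders are in place and the arm is clear.

```bash
python3 -c "
from cell import ctrl
ctrl.finish_job()"
```

```text
the job is handed in; nothing more can be done
```

The job is handed in: all four white tablets are in the trough, the cover is shut, and the orange tablet is still on the platform. No verdict was reported. My last timed check, with the arm clear, was at about 42 s of the 64 s allowed.

- **Sweeping:** I pushed each white tablet in with the shut fingertips. One sat too close to the orange tablet, so I nudged it sideways first and then pushed it in. A wrist picture taken before closing showed all four in the trough, side by side and leaning against the platform wall.
- **Cover:** I pushed it down in an arc and pressed with about 15 N. The fingertips stopped at 33.8 mm, and a light second touch read 33.9 mm; fully shut should be 33.5 mm. That difference is under 0.01 rad, so I take it as shut.
- **Orange tablet:** It is at about (12, 10) mm in the tray frame, where it started to within measuring error.
- **Things around the tray:** In the last top and scene pictures the ones I could see look unmoved. I compared these by eye and did not measure them.

One thing went slightly off: on one descent the fingertips dipped to 30.4 mm and lightly touched the platform. The 8 N force guard stopped the move, and I raised and slowed the later descents. The top and wrist cameras disagreed by about 2 mm, so I averaged them.

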